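# Lock the cigar-mould press with its retaining pin

### The job

Close the sloping cigar-mould press for the next batch: swing its steel bar down the slope across the mould until it is fully home between the plates of the lug, then take the retaining pin (the one with the plain cylindrical knob) out of the block and push it down through the lug and the bar's eye until its collar lies flat on the lug. Leave the ball-headed tamper and everything else on the bench where it is.

Things in the scene. Friction and masses are not known exactly. Their poses are not given: they have to be found in the camera images.
- bar (a joint): Angle (rad) of the flat steel swing bar. 0 = fully closed across the mould, at its stop, eye in line with the lug's holes; grows to 1.2 as the free end swings up the slope (from the lug's +y towards its +x), in the plane of the bed. The pivot is stiff: the bar stays where it is left and takes 3 to 5 N at the handle to move.
- bar_pivot (a point): Point on the bar's pivot axis, on the bar's top face. The bar is 8 mm thick, 30 mm wide (36 mm at the eye), 190 mm from pivot to free end. Axes turn with the bar: x up the slope when closed, y along the bar from pivot to eye, z square to the bed, along the pivot axis.
- bar_handle (a point): Middle of the bar's upright round handle post, 90 mm along the bar from the pivot: 22 mm diameter, standing 52 mm off the bar's top face along z, square to the bed (30 degrees from vertical). This point is 28 mm above the bar's top face, 24 mm below the post's end.
- bar_eye (a point): Centre of the 20 mm hole (eye) near the bar's free end, on the bar's top face, 170 mm from the pivot.
- lug: Fixed steel fork at the press's far end: two plates 46 x 48 x 10 mm, 14 mm apart, joined on the low side; a 20 mm hole through both. Origin: centre of the hole's mouth, top face of the upper plate. z: out along the hole, leaning 30 degrees from vertical to the low side; x: up the slope; y: along the closed bar. Lower plate's underside z = -34 mm, bed z = -79 mm.
- press: The press: a wooden stand, base 210 x 270 mm, origin at the centre of its underside on the table, x pointing to its high rear side (roughly the robot's right), y to its lug's end (roughly away from the robot). A bed sloping 30 degrees carries a closed 115 x 110 mm wooden mould. Fixed to the table; stands either left or right on the bench.
- pin_block: Dark wooden block fixed to the table, 80 (x) x 170 (y) x 75 mm high, origin at the centre of its underside. Two upright through holes of 22 mm at y = +45 and -45 mm: one holds the retaining pin, the other the tamper, either way round.
- pin: Loose steel retaining pin, 180 g, upright in a hole of the block, collar on the block's top. Origin: centre of the collar's underside, z along the axis to the knob. Collar 36 mm diameter, z 0 to 6 mm; cylindrical wooden knob 28 mm diameter, z 6 to 46 mm; shank 16 mm diameter down to z = -54 mm, then a tapered nose, 7 mm diameter at z = -65 mm.
- tamper: Bystander in the block's other hole: same shank and collar but with a 46 mm ball for a knob, top 59 mm above the block. Origin under its collar.
- tin: Bystander: loose tin, 76 mm diameter, 85 mm high, beside the press's high side. Origin under its base.
- glue_jar: Bystander: loose amber glass jar, 64 mm diameter, 75 mm high, behind the pin block. Origin under its base.
- gauge: Bystander: loose flat wooden ring gauge, 50 x 110 x 10 mm, on the robot's side of the pin block. Origin under its centre.
Things that resemble listed ones, but are neither listed nor needed, are in the scene too. What is shaped like the pin but turquoise is not meant.

How it is judged:
On the way, in this order (a step that is already met when the one before it is completed fails the run):
1. the bar is swung fully home in the lug while the pin is still out of the lug (value of joint bar below 0.05 rad and distance between pin and lug above 0.08 m), for 0.2 s.
2. the pin is pushed fully home through the lug and the closed bar (x of pin in the frame of lug between -0.005 and 0.005 m and y of pin in the frame of lug between -0.005 and 0.005 m and z of pin in the frame of lug between -0.004 and 0.004 m and angle between the z axis of pin and the z axis of lug, either way round below 0.17 rad and value of joint bar below 0.05 rad), for 0.2 s.
At the end, for the whole second after the job is handed in: The bar is closed (within 0.05 rad) and the pin rests in the lug: its collar on the lug's top face within 4 mm, centred within 5 mm, its axis within 0.17 rad of the hole's, at rest; the tamper, tin, jar and gauge are within 30 mm of where they started (all of step 2 and linear speed of pin below 0.02 m/s and distance of each of tamper, tin, glue_jar, gauge from where it was at the start of the episode below 0.03 m); the robot touches nothing.
It fails at once if the ball-headed tamper is moved more than 30 mm (distance of tamper from where it was at the start of the episode above 0.03 m).
It fails at once if the tin is moved more than 30 mm (distance of tin from where it was at the start of the episode above 0.03 m).
It fails at once if the glue jar is moved more than 30 mm (distance of glue_jar from where it was at the start of the episode above 0.03 m).
It fails at once if the ring gauge is moved more than 30 mm (distance of gauge from where it was at the start of the episode above 0.03 m).
It also fails if it takes over 64 s, if anything falls off the work surface, if the arm or the gripper's body presses on something with over 40 N, if the wrist force passes 120 N, or if a joint passes its speed limit or range.

### The arm

A 6-joint arm with a two-finger parallel gripper is mounted at the origin on the work surface. World frame = base frame: x ahead of the robot, y to its left, z up, the work surface at z = 0. Lengths are in m, angles in rad, forces in N, time in s.
With the tool pointing down it reaches from about 0.325 to 0.75 m from the base axis. Payload 7.6 kg.
Tool frame: the origin (TCP) lies where the fingers leave the gripper's body, on its centre line; the fingertips stand 73 mm ahead of it and the grasp point (between the pads) lies 54 mm ahead of it (ctrl.grip_depth is the distance from the TCP to the grasp point, in m); z points along the fingers, y is the line along which they close (so a half turn about z gives the same grasp; the last joint's range is limited). The gripper opens to 85 mm and grips with 20 to 120 N. Pads are 22 mm wide; open, the fingers measure 114 mm over their backs; the gripper's body (76 mm by 85 mm) begins 54 mm behind the grasp point. The pads swing forward as they close: fully open they stand 13 mm farther back than shut.
Start: joints at [-1.24, 0.052, 1.401, -0, 1.689, -0.07], TCP at [0.205, -0.483, 0.304] pointing down, gripper open.
Joint ranges: [-2.9, 2.9], [-0.91, 2.17], [0.12, 2.37], [-1.06, 4.2], [0.26, 2.73], [-2.93, 2.93]. Speed limits (rad/s): [2.57, 2.57, 3.01, 3.14, 3.14, 3.14].

### API

Orientations are given as a unit quaternion [w, x, y, z].
In Python, from station import ctrl gives the robot as it stands.
- The arm moves only by the tool move_arm, never from a script. Its arguments are lists of equal length, an entry for each row: "linear": the shift along the tool's x, y, z in m, a list of three; "spin": the turn about the tool's z in rad. A call has 1 to 12 rows; each row shifts and turns the commanded pose from where the row before left it, along the tool's axes as they then stand; what a row does not reach is not made up. A row lasts 1/12 s, in which the tool goes at most 41.7 mm and 7.16 degrees, less where a joint would pass 70% of its speed; a pose out of reach is approached as far as the arm can. A call with a gripper value outside its range is refused whole. "jaw" is the finger opening in m, from 0 to 0.0854, set as the call begins (left out, the last holds). The fingers move at their own pace and stop on an object; "grip_force" is the grip in N (left out, the last holds). Time passes only in rows, so rows that do not move let the fingers close. It gives the time, the measured TCP pose, the force, the opening and the grip force at its end, in the units of the state.
- ctrl.state(): the state, without advancing time (a new reading comes with each control period).
- ctrl.read_camera(name): name is "side" or "top" or "wrist"; returns a dict with "image" (384x512x3 uint8, red, green, blue), "depth" (384x512 float32, m along the optical axis (not along the pixel's ray), 0 where there is no reading), "mtx" (3x3 intrinsics, pixels), "R" (3x3) and "t" (3): a world point X has camera coordinates R X + t. Camera axes: x right, y down, z forward; pixel columns grow to the right and rows downward; lengths in m; the calibration is good to about 2 mm. A picture is of the moment at which its call begins.
- ctrl.sign_off(): hands the job in; it is judged then, once.
The state is a dict: "time": time; "qpos": joint angles; "dq": joint speeds; "joint_efforts": joint torques, N m; "tcp_pos": TCP position; "tool_rot": TCP orientation; "contact_force": force on the tool from outside, world axes, zero at the start; "torque": the same for the moment, N m; "grip_width": finger opening in m; "grasp_force": force on a finger pad.
Only numpy, scipy, OpenCV 4.12 (cv2) and the standard library are available. Lean on these libraries where they do the work, as an engineer would, in place of code of your own. Each camera call takes 0.05 s, during which the arm holds its last target. There are 200 camera calls.

## Working session

There is one attempt and no reset: what is moved stays moved. The work goes in short steps, Python scripts to look and compute and a tool call to move; the robot and the scene stay as the last step left them, time stands still between calls to the robot, and variables do not carry over. Pictures are saved under pics/ and viewed, at most 12 in all, crops included, and the job is handed in when it is done.

Besides the shell and the picture viewer there is one more tool, called after ">>>" as name([rows], argument=value, ...), one row to a line, values as JSON. move_arm: Moves the arm, as the interface text tells. Its arguments: {"type":"object","properties":{"linear":{"type":"array"},"spin":{"type":"array"},"jaw":{"type":"number"},"grip_force":{"type":"number"}},"required":["linear","spin"]}

```bash
mkdir -p pics; ls
cat > h.py <<'E'
import numpy as np, cv2
from station import ctrl
def cam(n):
    c=ctrl.read_camera(n); return c
def save(c,f): cv2.imwrite('pics/'+f,c["image"][:,:,::-1])
def pt(c,u,v,d=None):
    K=np.array(c["mtx"]);R=np.array(c["R"]);t=np.array(c["t"])
    d=c["depth"][int(v),int(u)] if d is None else d
    return R.T@(np.linalg.inv(K)@np.array([u,v,1.])*d-t)
def onz(c,u,v,z):
    R=np.array(c["R"]);t=np.array(c["t"]);o=-R.T@t
    r=R.T@np.linalg.inv(c["mtx"])@np.array([u,v,1.]);return o+r*(z-o[2])/r[2]
def cloud(c):
    K=np.array(c["mtx"]);R=np.array(c["R"]);t=np.array(c["t"]);d=c["depth"]
    v,u=np.mgrid[:d.shape[0],:d.shape[1]]
    P=np.stack([(u-K[0,2])/K[0,0]*d,(v-K[1,2])/K[1,1]*d,d],-1)-t
    return P@R
E
python3 - <<'E'
from h import *
a=cam("top");b=cam("side")
for n,c in(("top",a),("side",b)):
    np.savez(n+"0.npz",**c); print(n,-np.array(c["R"]).T@c["t"],np.array(c["R"]).round(3).tolist(),c["mtx"][0][0],(c["depth"]>0).mean())
    save(c,n+"0.png")
print(ctrl.state())
E
```

```text
pics
top [ 0.35530256 -0.09646705  1.16500204] [[-0.025, -1.0, 0.005], [-0.983, 0.023, -0.181], [0.181, -0.01, -0.983]] 422.454753063843 0.9959462483723959
side [0.40882951 0.55733995 0.55504704] [[-0.98, -0.198, -0.004], [-0.107, 0.549, -0.829], [0.167, -0.812, -0.559]] 382.01641382306394 0.9961090087890625
{'time': 0.1, 'qpos': array([-1.24029130e+00,  5.27692353e-02,  1.40162428e+00,  1.01229007e-05,
        1.68860988e+00, -7.02999804e-02]), 'dq': array([ 7.13446492e-05, -1.56708900e-03, -1.95742326e-03,  4.66755723e-05,
        4.03716694e-04, -6.03726153e-04]), 'joint_efforts': array([ 5.36954922e-04, -3.82581961e+01, -3.60986280e+01, -1.23156501e-04,
        4.78671020e-03, -1.65706280e-05]), 'tcp_pos': array([ 0.20480179, -0.48322189,  0.30315841]), 'tool_rot': array([-7.00064130e-04,  9.79986172e-01,  1.99064324e-01, -8.65278786e-05]), 'contact_force': array([-0.23789383,  0.22942422, -0.66439025]), 'torque': array([ 0.03156026,  0.02642965, -0.01396803]), 'grasp_force': 0.0, 'grip_width': 0.08537168135407426}
```

View pics/top0.png

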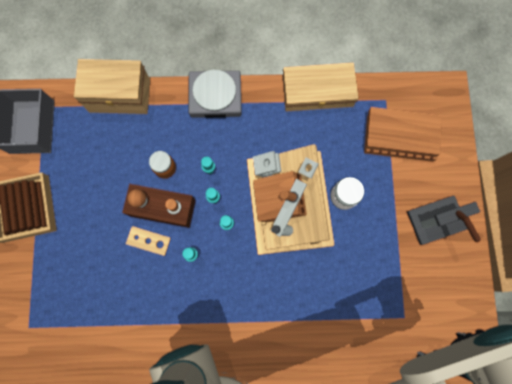

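View pics/side0.png

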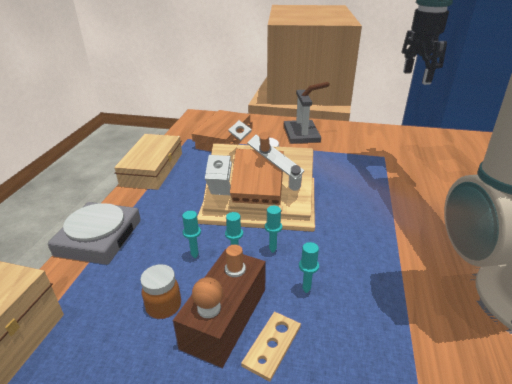

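The top view shows the press with its lug at about (266,163), the bar pivot near (277,230) and the eye near (308,166). The pin block is at (159,205), with the pin at (173,206) and the tamper at (138,199). The side view agrees: pin knob at (235,258), tamper ball at (207,292), lug at (218,172). I'll zoom in on both the press and the block.

Run:
```python
from h import *
a=dict(np.load("top0.npz"));b=dict(np.load("side0.npz"))
z=lambda im,x,y,w,h,s:cv2.resize(im[y:y+h,x:x+w,::-1],None,fx=s,fy=s,interpolation=cv2.INTER_CUBIC)
A=z(a["image"],245,140,90,110,4);B=z(b["image"],195,110,130,110,3)
C=np.zeros((440,750,3),np.uint8);C[:,:360]=A;C[:330,360:]=B
cv2.imwrite("pics/z.png",C)
P=cloud(a);Q=cloud(b)
for n,u,v in(("lug",262,160),("lug",270,160),("eye",308,160),("pivot",277,230),("handle",297,195),("pin",172,205),("tamper",137,198),("blk",155,212),("mat",220,300)):print(n,P[v,u].round(4))
for n,u,v in(("lug",218,166),("lug",212,172),("pin",235,252),("tamp",207,292),("mat",300,330)):print(n,Q[v,u].round(4))
```

```text
lug [ 0.6465 -0.126   0.1346]
lug [ 0.6435 -0.1458  0.1435]
eye [ 0.6323 -0.2364  0.1759]
pivot [ 0.4684 -0.1579  0.1344]
handle [ 0.5495 -0.2077  0.1603]
pin [0.5388 0.1019 0.1225]
tamper [0.5569 0.1871 0.1319]
blk [0.5299 0.1552 0.074 ]
mat [ 0.2984 -0.0065  0.0018]
lug [ 0.6469 -0.1572  0.118 ]
lug [ 0.6482 -0.1174  0.1257]
pin [0.5382 0.1137 0.1236]
tamp [0.5559 0.2065 0.128 ]
mat [0.421  0.1503 0.001 ]
```

View pics/z.png

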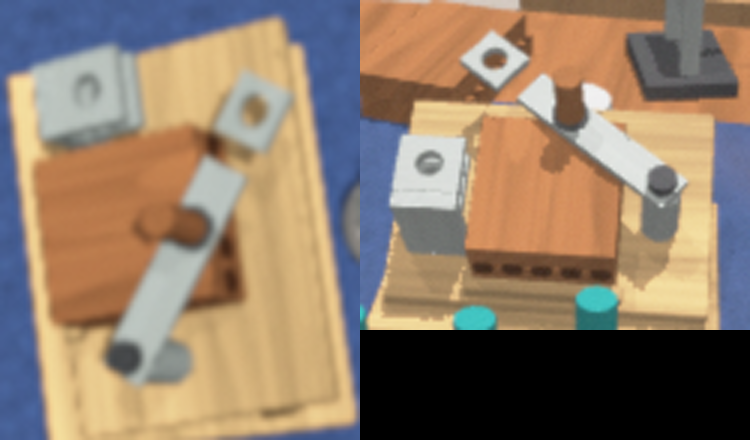

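The zoom shows the lug hole at top pixel (267,163) and side pixel (218.3,164). The eye is at top pixel (308.7,167), the pivot cap at (276,229), and the leaning handle post's top end near (284,195.5). Next I'll fit planes and triangulate.

```bash
cat >> h.py <<'E'
def ray(c,u,v):
    R=np.array(c["R"]);t=np.array(c["t"]);r=R.T@np.linalg.inv(c["mtx"])@np.array([u,v,1.]);return -R.T@t,r/np.linalg.norm(r)
def tri(*rs):
    A=sum(np.eye(3)-np.outer(r,r) for o,r in rs);b=sum((np.eye(3)-np.outer(r,r))@o for o,r in rs)
    x=np.linalg.solve(A,b);return x,[np.linalg.norm(np.cross(x-o,r)) for o,r in rs]
def plane(X):
    m=X.mean(0)
    for _ in range(5):
        m=X.mean(0);n=np.linalg.svd(X-m,full_matrices=False)[2][2];n*=np.sign(n[2]);d=abs((X-m)@n);X=X[d<max(2*np.median(d),5e-4)]
    return m,n,len(X)
E
python3 - <<'E'
from h import *
a=dict(np.load("top0.npz"));b=dict(np.load("side0.npz"));P=cloud(a);Q=cloud(b)
def hsv(c):return cv2.cvtColor(c["image"],cv2.COLOR_RGB2HSV)
# planes
for n,X in(("mould top",P[188:212,260:275].reshape(-1,3)),("mouldS",Q[155:190,238:262].reshape(-1,3)),("bar",np.array([P[v,u] for v in range(208,222) for u in range(282,288)])),("lugtop",P[155:171,257:272].reshape(-1,3)),("lugS",Q[158:170,211:226].reshape(-1,3))):
    m,nn,k=plane(X);print(n,m.round(4),nn.round(3),k,"tilt",np.degrees(np.arccos(nn[2])).round(1),"az",np.degrees(np.arctan2(nn[1],nn[0])).round(1))
print("lug hole tri",tri(ray(a,267,163),ray(b,218.3,164)))
# bar eye: side zoom (493-360,60)
print("eye tri",tri(ray(a,308.7,167),ray(b,195+133/3,110+60/3)))
print("pivot tri",tri(ray(a,276,229),ray(b,195+302/3,110+180/3)))
# handle pts by depth: brown
# block / pin by knob
H=hsv(a)
for n,X,(x0,x1,y0,y1) in(("top",P,(.5,.58,.07,.16)),("side",Q,(.5,.58,.07,.16))):
    s=(X[...,0]>x0)&(X[...,0]<x1)&(X[...,1]>y0)&(X[...,1]<y1)&(X[...,2]>.113)&(X[...,2]<.14)
    Y=X[s];print("knob",n,s.sum(),Y.mean(0).round(4),Y.min(0).round(4),Y.max(0).round(4),np.median(Y[:,2]).round(4))
for n,X in(("top",P),("side",Q)):
    s=(X[...,2]>.07)&(X[...,2]<.079)&(X[...,0]>.45)&(X[...,0]<.62)&(X[...,1]>.03)&(X[...,1]<.28)
    Y=X[s];print("block",n,cv2.minAreaRect((Y[:,:2]*1000).astype(np.float32)),np.median(Y[:,2]))
    s=(X[...,2]>.105)&(X[...,0]>.5)&(X[...,0]<.62)&(X[...,1]>.15)&(X[...,1]<.28)
    Y=X[s];print("tamper",Y.mean(0),Y[:,2].max())
for n,X in(("top",P),("side",Q)):
    s=(X[...,2]>.15)&(X[...,0]>.4)&(X[...,0]<.62)&(X[...,1]>-.3)&(X[...,1]<-.1);Y=X[s];print("hi",Y.mean(0),Y.max(0))
E
```

```text
mould top [ 0.5487 -0.1364  0.1143] [-0.027 -0.999  0.026] 360 tilt 88.5 az -91.6
mouldS [ 0.5719 -0.148   0.1167] [0.976 0.216 0.029] 840 tilt 88.3 az 12.5
bar [ 0.5039 -0.1764  0.1502] [-0.034 -0.997  0.073] 84 tilt 85.8 az -92.0
lugtop [ 0.6401 -0.1309  0.1339] [-0.022 -1.     0.02 ] 240 tilt 88.9 az -91.3
lugS [ 0.6404 -0.1392  0.1355] [ 0.101 -0.486  0.868] 180 tilt 29.8 az -78.2
lug hole tri (array([ 0.63898723, -0.13834709,  0.13463493]), [np.float64(0.0005661893172102424), np.float64(0.0005661893172104513)])
eye tri (array([ 0.61531962, -0.23770226,  0.172746  ]), [np.float64(0.00023031166511970941), np.float64(0.00023031166511972332)])
pivot tri (array([ 0.47125889, -0.15585033,  0.12843417]), [np.float64(0.0003340073860332036), np.float64(0.00033400738603320637)])
knob top 99 [0.5421 0.105  0.121 ] [0.529  0.0923 0.1148] [0.5555 0.1177 0.1255] 0.1212
knob side 195 [0.5415 0.1092 0.1199] [0.5287 0.0919 0.113 ] [0.5556 0.121  0.1236] 0.1206
block top ((552.5162963867188, 150.11004638671875), (171.0899200439453, 80.69841003417969), 77.94220733642578) 0.07558119838777387
tamper [0.55906107 0.19010995 0.12651565] 0.13819646628677298
block side ((552.0967407226562, 150.13003540039062), (171.4688720703125, 81.95761108398438), 78.1156234741211) 0.07495064661514894
tamper [0.55765606 0.20293246 0.12329497] 0.1358224161005877
hi [ 0.5688456  -0.20985675  0.17188548] [ 0.61981708 -0.15714158  0.20511546]
hi [ 0.57003334 -0.2030131   0.17086023] [ 0.61958397 -0.16320311  0.20109017]
```

Run:
```python
from h import *
a=dict(np.load("top0.npz"));b=dict(np.load("side0.npz"));P=cloud(a);Q=cloud(b)
X=P[188:212,260:275];print(X[::8,::5].round(4).tolist())
def pl(X):
    X=X.reshape(-1,3)
    for _ in range(6):
        A=np.c_[X[:,:2],np.ones(len(X))];s=np.linalg.lstsq(A,X[:,2],rcond=None)[0];d=abs(A@s-X[:,2]);X=X[d<max(2.5*np.median(d),5e-4)]
    n=np.array([-s[0],-s[1],1]);n/=np.linalg.norm(n)
    return s.round(4),n.round(3),len(X),"tilt",np.degrees(np.arccos(n[2])).round(1),"az",np.degrees(np.arctan2(n[1],n[0])).round(1)
print("mouldT",pl(X));print("mouldS",pl(Q[155:185,238:260]))
print("lugT",pl(P[154:170,256:272]),"lugS",pl(Q[157:168,210:226]))
```

```text
[[[0.5824, -0.1199, 0.097], [0.581, -0.1326, 0.1026], [0.5796, -0.1452, 0.1076]], [[0.5615, -0.1193, 0.0963], [0.5593, -0.1319, 0.1065], [0.5584, -0.1445, 0.1096]], [[0.5401, -0.1187, 0.0992], [0.5401, -0.1316, 0.0975], [0.5379, -0.1439, 0.1083]]]
mouldT (array([ 0.0433, -0.5558,  0.0058]), array([-0.038,  0.485,  0.873]), 314, 'tilt', np.float64(29.1), 'az', np.float64(94.5))
mouldS (array([ 0.0554, -0.5634, -0.0025]), array([-0.048,  0.49 ,  0.87 ]), 562, 'tilt', np.float64(29.5), 'az', np.float64(95.6))
lugT (array([ 0.0415, -0.5588,  0.0332]), array([-0.036,  0.487,  0.872]), 184, 'tilt', np.float64(29.3), 'az', np.float64(94.3)) lugS (array([-0.1399,  0.5454,  0.3047]), array([ 0.122, -0.475,  0.871]), 176, 'tilt', np.float64(29.4), 'az', np.float64(-75.6))
```

The numbers agree: the press is yawed about +5°, tilted about 29.5°, and the bar angle is about 0.64 rad. Pivot to eye measures 172 mm against 170 given. First I'll spin the tool so y lies along the lug's y, with the jaw shut.

>>> move_arm([
  [0,0,0],
  [0,0,0],
  [0,0,0],
  [0,0,0],
  [0,0,0],
  [0,0,0],
  [0,0,0],
  [0,0,0],
  [0,0,0],
  [0,0,0],
  [0,0,0],
], spin=[-0.12,-0.12,-0.12,-0.12,-0.12,-0.12,-0.12,-0.12,-0.12,-0.12,-0.057], jaw=0)

```text
time: 1.02
tcp_pos: [0.2048, -0.4833, 0.3034]
tool_rot: [-0.0, 0.673, 0.739, 0.0]
contact_force: [-0.0, 0.1, -0.2]
grip_width: 0.0
grasp_force: 0.0
```

```bash
cat >> h.py <<'E'
from scipy.spatial.transform import Rotation as Ro
def Rt(s): return Ro.from_quat(np.roll(s["tool_rot"],-1)).as_matrix()
def to(*targets):
    s=ctrl.state();p=np.array(s["tcp_pos"]);R=Rt(s)
    print("t",round(s["time"],2),"tcp",p.round(4),"yaz",np.degrees(np.arctan2(R[1,1],R[0,1])).round(2),"zdown",R[2,2].round(4),"F",s["contact_force"].round(1),"w",round(s["grip_width"],4),"gf",s["grasp_force"],"gd",ctrl.grip_depth)
    for T in targets: print((R.T@(np.array(T)-p)*1000).round(1));p=np.array(T)
piv=np.array([.4703,-.1596,.1233]);ps=np.radians(5)
XL=np.array([np.cos(np.pi/6)*np.sin(ps),-np.cos(np.pi/6)*np.cos(ps),.5]);YL=np.array([np.cos(ps),np.sin(ps),0]);ZL=np.cross(XL,YL)
def hand(th,s=.028): return piv+.09*(np.cos(th)*YL+np.sin(th)*XL)+s*ZL
up=np.array([np.sin(ps),-np.cos(ps),0])
def push(th,off=0): return hand(th)+up*(.0237+off)+[0,0,.073]
E
python3 - <<'E'
from h import *
to(push(.642,.02)+[0,0,.05],push(.642,.02),push(.642),push(.5),push(.35),push(.2),push(.1),push(0))
E
```

```text
t 1.02 tcp [ 0.2048 -0.4833  0.3034] yaz 5.34 zdown -1.0 F [-0.   0.1 -0.2] w 0.0 gf 0.0 gd 0.0539
[220.8 366.1   6. ]
[-0.  0. 50.]
[20.   0.1  0. ]
[9.3 7.  5.4]
[10.6  5.6  6.2]
[11.2  3.7  6.5]
[7.7 1.4 4.5]
[7.8 0.5 4.5]
```

>>> move_arm([
  [20,34,0],
  [0,0,0],
], spin=[0,0])

```text
time: 1.18
tcp_pos: [0.2418, -0.457, 0.3035]
tool_rot: [-0.0, 0.675, 0.738, 0.001]
contact_force: [0.5, -0.2, 0.1]
grip_width: -0.0005
grasp_force: 0.0
```

I wrote that row in mm by mistake. It was capped at the row limit, so no harm done. From here on I'll use metres.

>>> move_arm([
  [0.02,0.033,0],
  [0.02,0.033,0],
  [0.02,0.033,0],
  [0.02,0.033,0],
  [0.02,0.033,0],
  [0.02,0.033,0],
  [0.02,0.033,0],
  [0.02,0.033,0],
  [0.02,0.033,0],
  [0.02,0.033,0],
  [0,0,0],
], spin=[0,0,0,0,0,0,0,0,0,0,0])

```text
time: 2.1
tcp_pos: [0.5538, -0.2268, 0.3023]
tool_rot: [-0.001, 0.673, 0.739, 0.001]
contact_force: [-0.3, -0.0, 0.4]
grip_width: 0.0003
grasp_force: 0.0
```

Run:
```python
from h import *
to(push(.642,.02)+[0,0,.05],push(.642,.02))
c=cam("wrist");np.savez("w1.npz",**c)
R=c["R"];print((-R.T@c["t"]).round(4),R.round(3).tolist(),c["mtx"].tolist())
save(c,"w1.png")
```

```text
t 2.1 tcp [ 0.5538 -0.2268  0.3023] yaz 5.33 zdown -1.0 F [-0.3 -0.   0.4] w 0.0003 gf 0.0 gd 0.0539
[-2.1 -5.3  4.8]
[-0.1  0.  50. ]
[ 0.5469 -0.1475  0.3719] [[0.996, 0.092, -0.001], [0.088, -0.947, 0.309], [0.027, -0.308, -0.951]] [[320.67029108078265, 0.0, 255.1058081616652], [0.0, 320.67029108078265, 192.82785780944678], [0.0, 0.0, 1.0]]
```

View pics/w1.png

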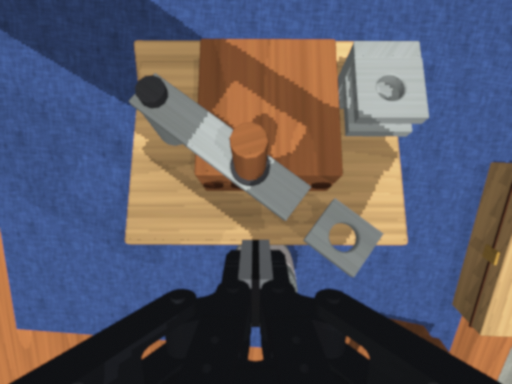

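The wrist view shows the lug hole at (390,89), the eye at (343,237), the pivot cap at (152,91), the post's top end at (248,140) and the fingers at (255,245). I'll use these to refine the lug.

Run:
```python
from h import *
a=dict(np.load("top0.npz"));b=dict(np.load("side0.npz"));w=dict(np.load("w1.npz"))
# hole centre by dark contour in each view, on gray lug
def hole(c,u,v,r,th):
    g=cv2.cvtColor(c["image"],cv2.COLOR_RGB2GRAY);p=cv2.resize(g[v-r:v+r,u-r:u+r],None,fx=8,fy=8,interpolation=cv2.INTER_CUBIC)
    cs,_=cv2.findContours((p<th).astype(np.uint8),cv2.RETR_LIST,cv2.CHAIN_APPROX_NONE)
    for k in cs:
        if len(k)>40 and cv2.contourArea(k)>1500:
            e=cv2.fitEllipse(k);print([round(e[0][0]/8+u-r-.44,2),round(e[0][1]/8+v-r-.44,2)],(np.array(e[1])/8).round(1),round(e[2]))
    print("vals",g[v,u],np.median(g[v-r:v+r,u-r:u+r]))
hole(w,390,89,22,125);hole(a,267,163,7,120);hole(b,218,164,8,120)
L=[("w,top",(w,390,89),(a,267,163)),("w,side",(w,390,89),(b,218.3,164))]
for n,*r in L: x,e=tri(*[ray(*q) for q in r]);print(n,x.round(4),np.round(e,4))
x,e=tri(ray(w,390,89),ray(a,267,163),ray(b,218.3,164));print(x.round(4),np.round(e,4))
x,e=tri(ray(w,343,237),ray(a,308.7,167));print("eye",x.round(4),np.round(e,4))
x,e=tri(ray(w,152,91),ray(a,276,229));print("piv",x.round(4),np.round(e,4))
x,e=tri(ray(w,248,140),ray(a,283.7,195.5));print("post top",x.round(4),np.round(e,4),hand(.642,.052))
```

```text
[394.17, 90.0] [18.4 22.1] 64
vals 170 187.0
vals 170 189.0
vals 151 219.5
w,top [ 0.6353 -0.1387  0.148 ] [0.001 0.001]
w,side [ 0.6405 -0.1391  0.1345] [0.0007 0.0007]
[ 0.6397 -0.1387  0.1347] [0.0014 0.0013 0.0002]
eye [ 0.6152 -0.2376  0.1736] [0.0001 0.0001]
piv [ 0.4718 -0.156   0.1263] [0.0001 0.0001]
post top [ 0.5447 -0.1748  0.1854] [0.0014 0.0014] [ 0.54390835 -0.17391079  0.19527925]
```

>>> move_arm([
  [-0.002,-0.005,0.005],
  [0,0,0.025],
  [0,0,0.025],
  [0,0,0],
], spin=[0,0,0,0])

```text
time: 2.48
tcp_pos: [0.5425, -0.2343, 0.243]
tool_rot: [-0.004, 0.676, 0.736, -0.001]
contact_force: [-1.5, 0.7, -1.4]
grip_width: 0.0005
grasp_force: 0.0
```

Run:
```python
from h import *
to(push(.642),push(.5),push(.35),push(.2),push(.1),push(0.03))
```

```text
t 2.48 tcp [ 0.5425 -0.2343  0.243 ] yaz 4.86 zdown -1.0 F [-1.5  0.7 -1.4] w 0.0005 gf 0.0 gd 0.0539
[24.4  6.5 -4.4]
[9.3 6.9 5.4]
[10.6  5.6  6.1]
[11.2  3.7  6.5]
[7.7 1.4 4.5]
[5.4 0.4 3.2]
```

>>> move_arm([
  [0,0,0],
  [0.008,0.001,0],
  [0.008,0.001,0],
  [0.004,0,0],
  [0.005,0.003,0.003],
  [0.005,0.003,0.003],
  [0.005,0.003,0.003],
  [0.005,0.003,0.003],
  [0,0,0],
], spin=[0,0,0,0,0,0,0,0,0])

```text
time: 3.23
tcp_pos: [0.5569, -0.192, 0.2375]
tool_rot: [0.002, 0.675, 0.738, 0.0]
contact_force: [2.4, -1.5, 2.4]
grip_width: -0.0001
grasp_force: 1.5
```

Run:
```python
from h import *
to(push(.35),push(.2),push(.1),push(0.03))
```

```text
t 3.23 tcp [ 0.5569 -0.192   0.2375] yaz 5.04 zdown -1.0 F [ 2.4 -1.5  2.4] w -0.0001 gf 1.5069206804037094 gd 0.0539
[3.4 1.  1.6]
[11.3  3.7  6.5]
[7.7 1.3 4.4]
[5.4 0.4 3.1]
```

In contact at about 3–4 N, which fits the bar's stated resistance. I'll keep pushing.

>>> move_arm([
  [0.003,0.001,0.002],
  [0.004,0.0015,0.002],
  [0.004,0.001,0.0025],
  [0.004,0.001,0.002],
  [0.004,0.001,0.002],
  [0.004,0.0005,0.0025],
  [0.0025,0,0.0015],
  [0.0025,0,0.0015],
  [0,0,0],
], spin=[0,0,0,0,0,0,0,0,0])

```text
time: 3.98
tcp_pos: [0.5591, -0.1636, 0.2203]
tool_rot: [-0.001, 0.675, 0.737, -0.0]
contact_force: [1.0, -0.2, 0.5]
grip_width: -0.0001
grasp_force: 0.5
```

Run:
```python
from h import *
to(push(0.0),push(-.03))
```

```text
t 3.98 tcp [ 0.5591 -0.1636  0.2203] yaz 5.02 zdown -1.0 F [ 1.  -0.2  0.5] w -0.0001 gf 0.504652988165617 gd 0.0539
[ 2.   1.9 -0.3]
[ 2.3 -0.   1.4]
```

>>> move_arm([
  [0.002,0,0],
  [0.0015,0,0.001],
  [0.0015,0,0],
  [0,0,0],
], spin=[0,0,0,0])

```text
time: 4.32
tcp_pos: [0.5586, -0.1596, 0.2196]
tool_rot: [-0.0, 0.676, 0.737, -0.001]
contact_force: [-0.2, -5.1, -0.8]
grip_width: -0.0
grasp_force: 1.7
```

Run:
```python
from h import *
to(push(0.0))
c=cam("wrist");np.savez("w2.npz",**c);save(c,"w2.png")
for n,p in(("lug",np.array([.640,-.139,.1347])),("piv",piv),("eye",piv+.17*YL)):
    q=c["mtx"]@(c["R"]@p+c["t"]);print(n,(q[:2]/q[2]).round(1))
```

```text
t 4.32 tcp [ 0.5586 -0.1596  0.2196] yaz 4.96 zdown -1.0 F [-0.2 -5.1 -0.8] w -0.0 gf 1.7051025107502937 gd 0.0539
[-2.   2.  -0.9]
lug [413.8 221.4]
piv [ 98.1 223.1]
eye [401.2 222.8]
```

View pics/w2.png

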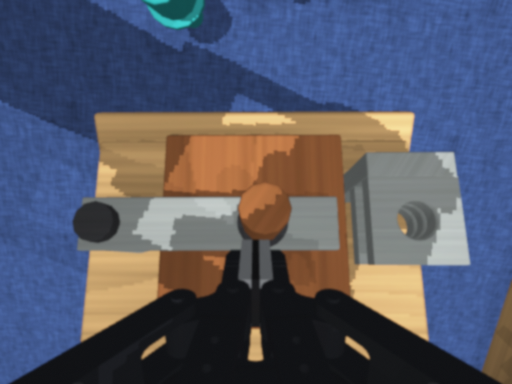

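The bar lies inside the lug. The lug hole shows at (418,221) and the bar's eye still looks slightly off inside it. I'll push gently until the stop resists.

>>> move_arm([
  [0.0015,0,0.0005],
  [0.0015,0,0],
  [0,0,0],
], spin=[0,0,0])

```text
time: 4.62
tcp_pos: [0.5585, -0.1587, 0.2196]
tool_rot: [0.002, 0.677, 0.736, -0.002]
contact_force: [0.7, -14.3, -1.0]
grip_width: 0.0003
grasp_force: 5.9
```

>>> move_arm([
  [0.0015,0,0.0005],
  [0.0015,0,0],
  [0,0,0],
], spin=[0,0,0])

```text
time: 4.87
tcp_pos: [0.5583, -0.1579, 0.2196]
tool_rot: [0.004, 0.677, 0.736, -0.003]
contact_force: [1.9, -23.7, -0.5]
grip_width: 0.0001
grasp_force: 10.0
```

The force climbed to 24 N with almost no motion, so the bar is at its stop. I'll back off, lift, and travel to above the pin.

>>> move_arm([
  [-0.012,0,-0.01],
  [-0.01,0,-0.03],
  [0,0,-0.035],
  [0.03,0,0],
  [0.04,0,0],
  [0.04,0,0],
  [0.04,0,0],
  [0.04,0,0],
  [0.04,0,0],
  [0,0,0],
], spin=[0,0,0,0,0,0,0,0,0,0], jaw=0.06)

```text
time: 5.7
tcp_pos: [0.5391, 0.0604, 0.2938]
tool_rot: [-0.002, 0.673, 0.74, 0.001]
contact_force: [0.0, -1.0, -1.3]
grip_width: 0.0601
grasp_force: 0.0
```

Run:
```python
from h import *
to([.5425,.1058,.162])
c=cam("wrist");np.savez("w3.npz",**c);save(c,"w3.png")
t=cam("top");np.savez("top1.npz",**t)
for n,p in(("knobtop",[.5425,.1058,.121]),("lug",[.64,-.139,.1347])):
    q=c["mtx"]@(c["R"]@np.array(p)+c["t"]);print(n,(q[:2]/q[2]).round(1))
```

```text
t 5.7 tcp [0.5391 0.0604 0.2938] yaz 5.41 zdown -1.0 F [ 0.  -1.  -1.3] w 0.0601 gf 0.0 gd 0.0539
[ 44.4   7.8 132. ]
knobtop [265.2 137.5]
lug [340.9 405.7]
```

View pics/w3.png

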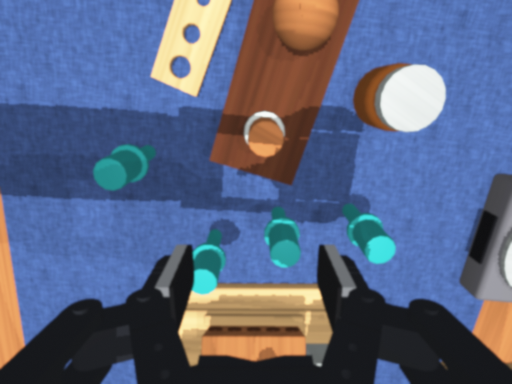

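The knob top shows at (266,139), within 2 px of where I predicted it, and the ball-headed tamper is at (306,20). Now to move over the pin and down.

>>> move_arm([
  [0.022,0.004,0],
  [0.022,0.004,0],
  [0,0,0.03],
  [0,0,0.03],
  [0,0,0.03],
  [0,0,0.02],
  [0,0,0.015],
  [0,0,0.007],
  [0,0,0],
], spin=[0,0,0,0,0,0,0,0,0])

```text
time: 6.55
tcp_pos: [0.5439, 0.0973, 0.1599]
tool_rot: [-0.001, 0.676, 0.737, -0.001]
contact_force: [0.3, -0.0, 0.8]
grip_width: 0.06
grasp_force: 0.0
```

Run:
```python
from h import *
to([.5425,.1058,.162])
```

```text
t 6.55 tcp [0.5439 0.0973 0.1599] yaz 4.9 zdown -1.0 F [ 0.3 -0.   0.8] w 0.06 gf 0.0 gd 0.0539
[ 8.6 -0.6 -2.1]
```

>>> move_arm([
  [0.0085,-0.0005,-0.002],
  [0,0,0],
  [0,0,0],
], spin=[0,0,0])

```text
time: 6.8
tcp_pos: [0.5439, 0.1073, 0.1657]
tool_rot: [0.001, 0.675, 0.737, 0.001]
contact_force: [-0.3, 0.0, 0.3]
grip_width: 0.0598
grasp_force: 0.0
```

>>> move_arm([
  [0,0,0],
  [0,0,0],
  [0,0,0],
  [0,0,0],
  [0,0,0],
  [0,0,0],
], spin=[0,0,0,0,0,0], jaw=0.015, grip_force=25)

```text
time: 7.3
tcp_pos: [0.5434, 0.1068, 0.1645]
tool_rot: [0.0, 0.676, 0.737, 0.0]
contact_force: [-1.7, -0.1, 4.3]
grip_width: 0.0269
grasp_force: 24.8
```

Gripped at 27 mm. I'll lift 53 mm, which keeps the nose tip about 12 mm inside the hole.

>>> move_arm([
  [0,0,-0.01],
  [0,0,-0.02],
  [0,0,-0.015],
  [0,0,-0.008],
  [0,0,0],
  [0,0,0],
  [0,0,0],
], spin=[0,0,0,0,0,0,0])

```text
time: 7.88
tcp_pos: [0.5428, 0.1068, 0.2155]
tool_rot: [-0.001, 0.676, 0.737, -0.001]
contact_force: [-0.1, -0.7, -1.8]
grip_width: 0.0273
grasp_force: 25.0
```

Run:
```python
from h import *
to([.5434,.1068,.2175])
c=cam("side");np.savez("s1.npz",**c)
P=cloud(c);s=(P[...,2]>.08)&(abs(P[...,0]-.543)<.03)&(abs(P[...,1]-.107)<.03)&(P[...,2]<.178)
h=cv2.cvtColor(c["image"],cv2.COLOR_RGB2HSV)
m=(h[...,0]<15)&(h[...,1]>120)&s
print("brown knob z",P[m][:,2].min(),P[m][:,2].max(),m.sum()," grey lowest",P[s&~m][:,2].min())
```

```text
t 7.88 tcp [0.5428 0.1068 0.2155] yaz 4.98 zdown -1.0 F [-0.1 -0.7 -1.8] w 0.0273 gf 24.95769739151001 gd 0.0539
[-0.   0.6 -2. ]
brown knob z 0.13513443085582322 0.1736294822777146 382  grey lowest 0.0803806402720976
```

The lift is good: the wrist carries 1.8 N and the nose is about 12 mm down in the hole. Next I'll tilt the pin in the pads by swinging the grip in an arc about the hole's rim.

>>> move_arm([
  [0.004,0,0],
  [0.0045,0,0.0002],
  [0.0045,0,0.0003],
  [0.0045,0,0.0006],
  [0.0045,0,0.0008],
  [0.0044,0,0.001],
  [0.0044,0,0.0013],
  [0.0042,0,0.0015],
  [0.0042,0,0.0018],
  [0,0,0],
  [0,0,0],
], spin=[0,0,0,0,0,0,0,0,0,0,0])

```text
time: 8.85
tcp_pos: [0.5399, 0.1463, 0.2093]
tool_rot: [-0.0, 0.675, 0.737, 0.0]
contact_force: [-0.3, -1.3, -1.0]
grip_width: 0.0273
grasp_force: 25.3
```

Run:
```python
from h import *
to()
c=cam("side");np.savez("s2.npz",**c)
im=c["image"][185:345,160:320,::-1];cv2.imwrite("pics/s2.png",cv2.resize(im,None,fx=3.5,fy=3.5,interpolation=cv2.INTER_CUBIC))
```

```text
t 8.85 tcp [0.5399 0.1463 0.2093] yaz 5.02 zdown -1.0 F [-0.3 -1.3 -1. ] w 0.0273 gf 25.332555770874023 gd 0.0539
```

View pics/s2.png

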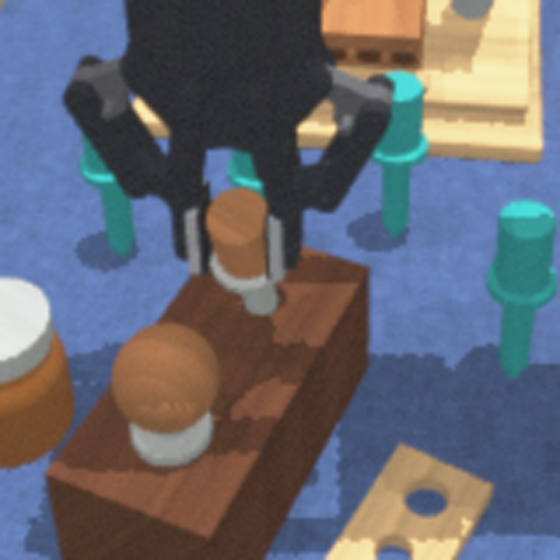

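The pin (collar at about (240,268) in the crop) is clearly tilting, and the tamper is untouched. I'll go on to about 32° and then measure the tilt.

>>> move_arm([
  [0.004,0,0.0019],
  [0.004,0,0.0021],
  [0.0027,0,0.0015],
  [0,0,0],
  [0,0,0],
], spin=[0,0,0,0,0])

```text
time: 9.32
tcp_pos: [0.5388, 0.1568, 0.2036]
tool_rot: [-0.0, 0.676, 0.737, -0.0]
contact_force: [0.5, -1.9, 0.3]
grip_width: 0.027
grasp_force: 24.6
```

>>> move_arm([
  [-0.008,0,-0.014],
  [-0.01,0,-0.017],
  [0,0,-0.03],
  [0,0,-0.03],
  [0,0,0],
  [0,0,0],
  [0,0,0],
], spin=[0,0,0,0,0,0,0])

```text
time: 9.9
tcp_pos: [0.5402, 0.1388, 0.2937]
tool_rot: [-0.001, 0.676, 0.737, -0.0]
contact_force: [-0.1, 0.5, -2.9]
grip_width: 0.027
grasp_force: 25.2
```

Run:
```python
from h import *
to()
c=cam("side");np.savez("s3.npz",**c)
s=ctrl.state();p=s["tcp_pos"]
q=c["mtx"]@(c["R"]@(p-[0,0,.09])+c["t"]);u,v=(q[:2]/q[2]).astype(int);print(u,v)
u0,v0=max(u-70,0),max(v-70,0)
im=c["image"][v0:v0+150,u0:u0+150,::-1];print("crop",u0,v0);cv2.imwrite("pics/s3.png",cv2.resize(im,None,fx=4,fy=4,interpolation=cv2.INTER_CUBIC))
```

```text
t 9.9 tcp [0.5402 0.1388 0.2937] yaz 5.0 zdown -1.0 F [-0.1  0.5 -2.9] w 0.027 gf 25.18633782863617 gd 0.0539
227 223
crop 157 153
```

View pics/s3.png

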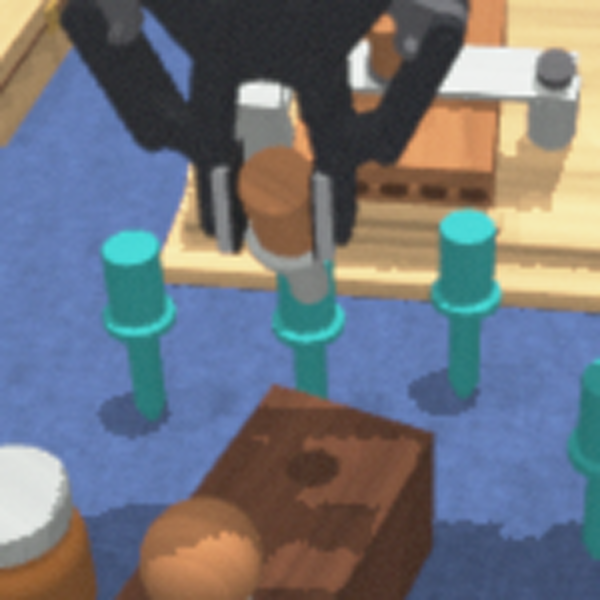

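The pin is out and leaning, with the knob top near crop (275,180) and the shank end near (310,290). The tamper and the turquoise pins are undisturbed. I'll get the pin axis from the depth points.

```bash
cat > axis.py <<'E'
from h import *
def axis(c,R,g):
    # points near the pin in tool axes relative to grasp point g: x downhill, y closing, z down
    P=cloud(c);X=(P-g)@R
    near=(abs(X[...,1])<.0125)&(abs(X[...,0])<.08)&(X[...,2]>-.03)&(X[...,2]<.1)
    h=cv2.cvtColor(c["image"],cv2.COLOR_RGB2HSV)
    grey=near&(h[...,1]<70)&(X[...,2]>.03)&(abs(X[...,1])<.009)
    br=near&(h[...,0]<18)&(h[...,1]>100)
    return X,grey,br
if __name__=="__main__":
    c=dict(np.load("s3.npz"));s=ctrl.state();R=Rt(s);g=s["tcp_pos"]-[0,0,.054]
    X,G,B=axis(c,R,g)
    o=(-c["R"].T@c["t"]-g)@R;print("cam dir",(o/np.linalg.norm(o)).round(2))
    for n,m in(("grey",G),("brown",B)):
        Y=X[m]*1000;print(n,len(Y));print(Y[np.argsort(Y[:,2])][::max(1,len(Y)//25)].round(0).tolist())
E
python3 axis.py
```

```text
cam dir [ 0.79 -0.18 -0.58]
grey 120
[[-5.0, -4.0, 30.0], [-8.0, -5.0, 30.0], [-6.0, -1.0, 30.0], [-3.0, 1.0, 31.0], [-8.0, 4.0, 31.0], [-4.0, -5.0, 31.0], [-7.0, -3.0, 31.0], [-5.0, 0.0, 32.0], [-4.0, -6.0, 32.0], [-4.0, 1.0, 33.0], [-5.0, -4.0, 34.0], [-5.0, -6.0, 35.0], [-7.0, 7.0, 36.0], [-26.0, -3.0, 52.0], [-27.0, 2.0, 55.0], [-34.0, -8.0, 56.0], [-28.0, -1.0, 58.0], [-30.0, 1.0, 59.0], [-32.0, -3.0, 61.0], [-37.0, -7.0, 63.0], [-35.0, 5.0, 64.0], [-34.0, -4.0, 65.0], [-34.0, -1.0, 67.0], [-36.0, 3.0, 68.0], [-40.0, -6.0, 69.0], [-43.0, -8.0, 71.0], [-39.0, -5.0, 72.0], [-38.0, 2.0, 74.0], [-39.0, 4.0, 75.0], [-44.0, -5.0, 78.0]]
brown 394
[[-7.0, 5.0, -18.0], [-8.0, -0.0, -16.0], [-6.0, 5.0, -15.0], [-5.0, 0.0, -14.0], [0.0, -12.0, -13.0], [-0.0, -7.0, -13.0], [-3.0, 3.0, -12.0], [0.0, -7.0, -12.0], [2.0, -6.0, -11.0], [2.0, 6.0, -10.0], [4.0, 5.0, -10.0], [8.0, -9.0, -9.0], [8.0, -6.0, -8.0], [9.0, -10.0, -8.0], [7.0, 11.0, -7.0], [12.0, -4.0, -6.0], [10.0, -5.0, -5.0], [10.0, 8.0, -4.0], [10.0, -4.0, -1.0], [9.0, -7.0, 1.0], [8.0, 2.0, 4.0], [0.0, -11.0, 7.0], [2.0, -8.0, 10.0], [3.0, 2.0, 13.0], [1.0, 4.0, 17.0], [-3.0, -7.0, 21.0], [-4.0, -3.0, 25.0]]
```

The shank slope gives a tilt of about 33°, and the axis passes through the grasp point, so the pin sits as planned. I'll recheck the lug mouth across four views before carrying it over.

Run:
```python
from h import *
a=dict(np.load("top0.npz"));b=dict(np.load("side0.npz"));w=dict(np.load("w1.npz"));w2=dict(np.load("w2.npz"))
g=cv2.cvtColor(w2["image"],cv2.COLOR_RGB2GRAY)
print(g[221,385:452:2]);print(g[195:248:2,418])
g=cv2.cvtColor(w["image"],cv2.COLOR_RGB2GRAY);print(g[89,368:412:2]);print(g[70:108:2,390])
r=[ray(w,390,89),ray(a,267,163),ray(b,218.3,164),ray(w2,418,221)]
x,e=tri(*r);print(x.round(4),np.round(e,4))
for s in((0,3),(2,3),(0,2,3),(1,3)): x,e=tri(*[r[i] for i in s]);print(s,x.round(4),np.round(e,4))
# plane from wrist depth
for c,u0,u1,v0,v1 in((w,360,415,52,120),(w2,380,460,160,255)):
    P=cloud(c)[v0:v1,u0:u1].reshape(-1,3)
    for _ in range(8):
        A=np.c_[P[:,:2],np.ones(len(P))];k=np.linalg.lstsq(A,P[:,2],rcond=None)[0];d=abs(A@k-P[:,2]);P=P[d<max(2.5*np.median(d),8e-4)]
    print(k.round(4),len(P),"zplane at lug",(k@[.64,-.139,1]).round(4))
```

```text
[133 133 133 133 133 133 130 133 135 133 112  88  84  87 102 108  88  81
  84  98 107  90  81  82  83  94 111 137 184 193 193 193 193 193]
[134 133 132 117 103  98 102 109 103  90  86  82  81  82  84  84  84  83
  82  82  88  93 101 128 137 133 133]
[189 189 189 186 179 187 180 178 177 177 177 170 145 117 113 105  98  93
 119 167 187 188]
[188 191 182 145 136 133 127 119 125 158 172 171 171 140 110 134 185 189
 189]
[ 0.6401 -0.1385  0.1352] [0.001  0.0017 0.0007 0.0016]
(0, 3) [ 0.6418 -0.1388  0.1343] [0.0005 0.0005]
(2, 3) [ 0.6404 -0.138   0.1355] [0.0011 0.0011]
(0, 2, 3) [ 0.6409 -0.1387  0.1349] [0.0004 0.0012 0.0011]
(1, 3) [ 0.638  -0.1374  0.1399] [0.0013 0.0013]
[ 0.0457 -0.5735  0.027 ] 2414 zplane at lug 0.136
[ 0.044  -0.5697  0.0288] 4879 zplane at lug 0.1362
```

```bash
cat >> h.py <<'E'
LUG=np.array([.641,-.1387,.1355]);XT=np.array([-np.sin(ps),np.cos(ps),0]);UP=np.array([0,0,1.])
def tcpfor(s,phi): # pin origin at height s above lug along ZL, nose on axis, pin tilted phi deg
    nose=LUG+(s-.065)*ZL;p=np.radians(phi);return nose+.099*(np.sin(p)*XT+np.cos(p)*UP)+.054*UP
E
python3 - <<'E'
from h import *
A=tcpfor(.075,33)
to(ctrl.state()["tcp_pos"]+[0,0,.05],A+[0,0,.05],A,tcpfor(.055,33),tcpfor(.035,32),tcpfor(.015,31),tcpfor(.003,30),tcpfor(0,30))
E
```

```text
t 9.95 tcp [0.5401 0.1387 0.293 ] yaz 5.0 zdown -1.0 F [ 0.6  0.6 -1.5] w 0.0272 gf 25.185903310775757 gd 0.0539
[  0.   -0.1 -50. ]
[-226.3   76.4   11.6]
[-0.   0.1 50. ]
[-10.    0.1  17.3]
[-11.5   0.   16.4]
[-11.5   0.   16.4]
[-7.5  0.   9.5]
[-1.5  0.   2.6]
```

>>> move_arm([
  [0,0,-0.025],
  [0,0,-0.025],
  [-0.0283,0.0095,0.0014],
  [-0.0283,0.0095,0.0014],
  [-0.0283,0.0095,0.0014],
  [-0.0283,0.0095,0.0014],
  [-0.0283,0.0095,0.0014],
  [-0.0283,0.0095,0.0014],
  [-0.0283,0.0095,0.0016],
  [-0.0283,0.0096,0.0016],
  [0,0,0],
  [0,0,0],
], spin=[0,0,0,0,0,0,0,0,0,0,0,0])

```text
time: 10.95
tcp_pos: [0.636, -0.0816, 0.3302]
tool_rot: [-0.002, 0.676, 0.736, -0.001]
contact_force: [-0.8, 0.6, -1.0]
grip_width: 0.027
grasp_force: 25.4
```

>>> move_arm([
  [0,0,0.01],
  [0,0,0.015],
  [0,0,0.015],
  [0,0,0.01],
  [0,0,0],
  [0,0,0],
  [0,0,0],
], spin=[0,0,0,0,0,0,0])

```text
time: 11.53
tcp_pos: [0.6361, -0.0798, 0.2843]
tool_rot: [0.001, 0.675, 0.737, 0.0]
contact_force: [1.3, 0.5, -1.1]
grip_width: 0.0273
grasp_force: 25.4
```

Run:
```python
from h import *
to(tcpfor(.075,33),tcpfor(.055,33))
c=cam("side");np.savez("s4.npz",**c)
w=cam("wrist");np.savez("w4.npz",**w)
z=lambda c,p,r,s:(lambda q:cv2.resize(c["image"][max(int(q[1])-r,0):max(int(q[1])-r,0)+2*r,int(q[0])-r:int(q[0])+r,::-1],(400,400),interpolation=cv2.INTER_CUBIC))((lambda q:q/q[2])(c["mtx"]@(c["R"]@p+c["t"])))
A=z(c,LUG+.03*ZL,45,1);B=cv2.resize(w["image"][192:384,160:352,::-1],(400,400))
cv2.imwrite("pics/s4.png",np.hstack([A,B]))
```

```text
t 11.53 tcp [ 0.6361 -0.0798  0.2843] yaz 5.02 zdown -1.0 F [ 1.3  0.5 -1.1] w 0.0273 gf 25.385740399360657 gd 0.0539
[-0.1 -0.3  3.2]
[-10.   -0.   17.3]
```

View pics/s4.png

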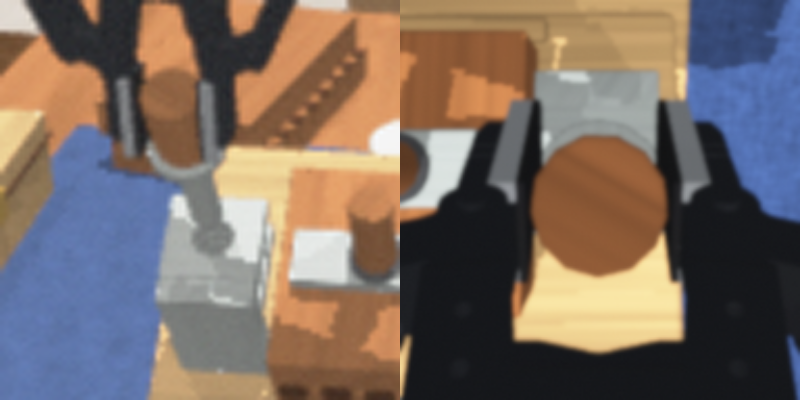

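The side crop shows the nose pointing into the lug hole at (213,237), lined up. Now I'll insert slowly along the hole, keeping an eye on the force.

>>> move_arm([
  [0,0,0.003],
  [-0.0025,0,0.0043],
  [-0.0025,0,0.0043],
  [-0.0025,0,0.0043],
  [-0.0025,0,0.0044],
  [0,0,0],
  [0,0,0],
], spin=[0,0,0,0,0,0,0])

```text
time: 12.22
tcp_pos: [0.6367, -0.0905, 0.2624]
tool_rot: [-0.0, 0.676, 0.737, -0.0]
contact_force: [-0.6, -0.1, -1.5]
grip_width: 0.0273
grasp_force: 25.4
```

>>> move_arm([
  [-0.0025,0,0.0041],
  [-0.003,0,0.0041],
  [0,0,0],
  [0,0,0],
], spin=[0,0,0,0])

```text
time: 12.55
tcp_pos: [0.6372, -0.0959, 0.2543]
tool_rot: [-0.0, 0.676, 0.737, -0.0]
contact_force: [-0.2, -0.1, -1.1]
grip_width: 0.0269
grasp_force: 25.4
```

Run:
```python
from h import *
to(tcpfor(.045,32.5),tcpfor(.035,32),tcpfor(.015,31))
```

```text
t 12.55 tcp [ 0.6372 -0.0959  0.2543] yaz 4.97 zdown -1.0 F [-0.2 -0.1 -1.1] w 0.0269 gf 25.387417674064636 gd 0.0539
[ 0.2  0.1 -1.4]
[-5.7  0.   8.2]
[-11.5   0.   16.4]
```

>>> move_arm([
  [-0.003,0,0.0038],
  [-0.003,0,0.004],
  [0,0,0],
  [0,0,0],
], spin=[0,0,0,0])

```text
time: 12.88
tcp_pos: [0.6377, -0.1019, 0.2464]
tool_rot: [-0.0, 0.676, 0.737, -0.0]
contact_force: [0.1, 1.1, -1.7]
grip_width: 0.0274
grasp_force: 25.4
```

>>> move_arm([
  [-0.0029,0,0.0041],
  [-0.0029,0,0.0041],
  [0,0,0],
  [0,0,0],
], spin=[0,0,0,0])

```text
time: 13.22
tcp_pos: [0.6381, -0.1076, 0.2379]
tool_rot: [-0.001, 0.676, 0.737, -0.0]
contact_force: [-0.2, 1.8, -4.3]
grip_width: 0.0274
grasp_force: 25.4
```

>>> move_arm([
  [-0.0029,0,0.0041],
  [-0.0029,0,0.0041],
  [0,0,0],
  [0,0,0],
], spin=[0,0,0,0])

```text
time: 13.55
tcp_pos: [0.6387, -0.1134, 0.2296]
tool_rot: [-0.001, 0.676, 0.737, -0.0]
contact_force: [0.4, 2.8, -5.8]
grip_width: 0.0272
grasp_force: 25.4
```

Run:
```python
from h import *
to(tcpfor(.015,31),tcpfor(.006,30),tcpfor(.0,30))
```

```text
t 13.55 tcp [ 0.6387 -0.1134  0.2296] yaz 4.98 zdown -1.0 F [ 0.4  2.8 -5.8] w 0.0272 gf 25.354182422161102 gd 0.0539
[ 0.5  0.1 -1.4]
[-6.   0.   6.9]
[-3.   0.   5.2]
```

>>> move_arm([
  [-0.002,0,0.003],
  [-0.002,0,0.003],
  [-0.0018,0,0.0025],
  [0,0,0],
  [0,0,0],
], spin=[0,0,0,0,0])

```text
time: 13.97
tcp_pos: [0.6394, -0.1182, 0.2222]
tool_rot: [-0.001, 0.675, 0.737, 0.0]
contact_force: [-0.2, 6.9, -2.3]
grip_width: 0.0272
grasp_force: 25.9
```

Run:
```python
from h import *
to(tcpfor(.0,30))
```

```text
t 13.97 tcp [ 0.6394 -0.1182  0.2222] yaz 5.04 zdown -1.0 F [-0.2  6.9 -2.3] w 0.0272 gf 25.872799158096313 gd 0.0539
[-3.5 -0.2  3.2]
```

>>> move_arm([
  [-0.0005,0,0.002],
  [-0.0005,0,0.002],
  [0,0,0],
  [0,0,0],
], spin=[0,0,0,0])

```text
time: 14.3
tcp_pos: [0.6395, -0.118, 0.2215]
tool_rot: [-0.0, 0.675, 0.738, 0.002]
contact_force: [-9.2, 13.6, 12.2]
grip_width: 0.0273
grasp_force: 27.1
```

Run:
```python
from h import *
to(tcpfor(.0,30))
c=cam("side");np.savez("s5.npz",**c)
q=c["mtx"]@(c["R"]@LUG+c["t"]);u,v=(q[:2]/q[2]).astype(int)
w=cam("wrist");A=cv2.resize(c["image"][v-40:v+40,u-40:u+40,::-1],(400,400),interpolation=cv2.INTER_CUBIC);B=cv2.resize(w["image"][192:384,160:352,::-1],(400,400))
cv2.imwrite("pics/s5.png",np.hstack([A,B]))
```

```text
t 14.3 tcp [ 0.6395 -0.118   0.2215] yaz 5.09 zdown -1.0 F [-9.2 13.6 12.2] w 0.0273 gf 27.059586346149445 gd 0.0539
[-3.8 -0.3  2.6]
```

View pics/s5.png

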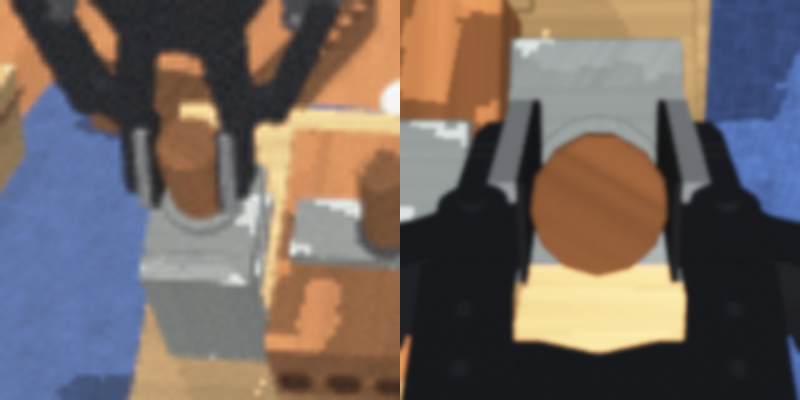

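The collar looks seated on the lug, with the reaction running along the lug's normal. I'll open the jaw to let the pin settle, lift straight off and check.

>>> move_arm([
  [0,0,0],
  [0,0,0],
  [0,0,0],
  [0,0,0],
  [0,0,0],
], spin=[0,0,0,0,0], jaw=0.05)

```text
time: 14.82
tcp_pos: [0.6394, -0.1206, 0.2179]
tool_rot: [0.0, 0.676, 0.737, -0.0]
contact_force: [0.2, -0.1, -0.4]
grip_width: 0.0499
grasp_force: 0.0
```

>>> move_arm([
  [0,0,-0.01],
  [0,0,-0.025],
  [0,0,-0.03],
  [0,0,-0.03],
  [0,0,0],
  [0,0,0],
], spin=[0,0,0,0,0,0])

```text
time: 15.32
tcp_pos: [0.6399, -0.1203, 0.3166]
tool_rot: [0.003, 0.676, 0.737, 0.001]
contact_force: [-0.4, -0.5, -0.7]
grip_width: 0.0499
grasp_force: 0.0
```

Run:
```python
from h import *
to()
w=cam("wrist");np.savez("w6.npz",**w);c=cam("side");np.savez("s6.npz",**c);t=cam("top")
for n,cc in(("side",c),("wrist",w),("top",t)):
    P=cloud(cc)-LUG;L=np.stack([P@XL,P@YL,P@ZL],-1)*1000
    h=cv2.cvtColor(cc["image"],cv2.COLOR_RGB2HSV)
    kn=(abs(L[...,0])<25)&(abs(L[...,1])<25)&(L[...,2]>38)&(L[...,2]<62)&(h[...,0]<18)&(h[...,1]>90)
    Y=L[kn];print(n,"knob top",len(Y),np.median(Y,0).round(1) if len(Y) else"",Y.min(0).round(1),Y.max(0).round(1))
    if len(Y)>20:
        A=np.c_[Y[:,:2],np.ones(len(Y))];print("  plane",np.linalg.lstsq(A,Y[:,2],rcond=None)[0].round(3))
q=w["mtx"]@(w["R"]@LUG+w["t"]);u,v=(q[:2]/q[2]).astype(int);print(u,v)
cs=lambda c,r:(lambda q:cv2.resize(c["image"][max(0,int(q[1]/q[2])-r):int(q[1]/q[2])+r,max(0,int(q[0]/q[2])-r):int(q[0]/q[2])+r,::-1],(400,400),interpolation=cv2.INTER_CUBIC))(c["mtx"]@(c["R"]@(LUG+.02*ZL)+c["t"]))
cv2.imwrite("pics/s6.png",np.hstack([cs(c,40),cs(w,110)]))
```

```text
t 15.32 tcp [ 0.6399 -0.1203  0.3166] yaz 4.97 zdown -1.0 F [-0.4 -0.5 -0.7] w 0.0499 gf 0.0 gd 0.0539
side knob top 138 [-7.  -1.2 47.3] [-18.7 -13.1  38.4] [ 9.1 12.2 50.6]
  plane [ 0.154  0.081 47.57 ]
wrist knob top 1159 [-2.5  0.7 46.5] [-16.5 -12.6  38.2] [10.5 13.4 49.1]
  plane [-4.3000e-02  2.0000e-03  4.6263e+01]
top knob top 29 [-10.1  -0.4  47.3] [-16.6  -9.   43.9] [-5.6  8.7 51.3]
  plane [-1.1000e-02  1.3000e-02  4.7338e+01]
253 210
```

View pics/s6.png

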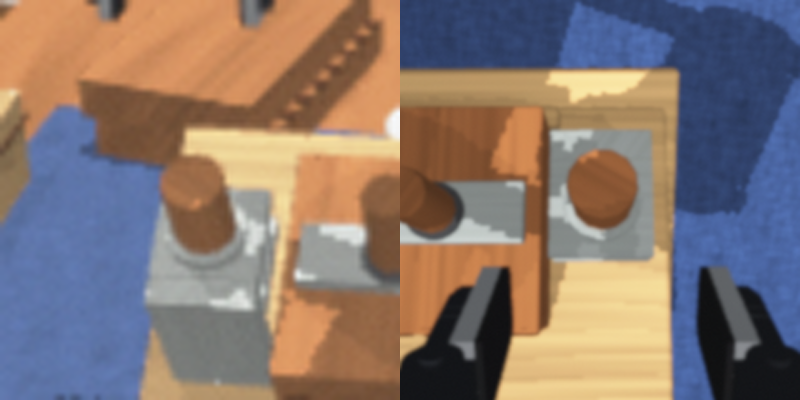

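The knob top is 46.3 mm above the lug face (46 expected), tilted under 0.05 rad and centred within about 3 mm, and the collar lies flat. The bar is in the lug and the gripper is clear, so I'm handing in.

```bash
python3 -c "
from station import ctrl
print(ctrl.sign_off())"
```

```text
the job is handed in; nothing more can be done
None
```

The bar is swung home in the lug and the pin is pushed through it with its collar flat on the lug; I saw nothing else disturbed, and the job was handed in at about 15 s, but sign-off returned no verdict.

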